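Hang the rinsed basket over the drip tray

ROBOT

A 6-joint arm with a two-finger parallel gripper is mounted at the origin on a cart in front of the work surface, level with it; the furniture and walls round the work are solid. World frame = base frame: x ahead of the robot, y to its left, z up, the work surface at z = 0. Lengths are in mm, angles in rad, forces in N, time in s.
With the tool pointing down it reaches from about 350 to 975 mm from the base axis. Payload 7.1 kg.
Tool frame: the origin (TCP) lies on the front face of the gripper's body, between the roots of the fingers; the fingertips stand 80 mm ahead of it and the grasp point (between the pads) lies 61 mm ahead of it; z points along the fingers, y is the line along which they close (so a half turn about z gives the same grasp; the last joint's range is limited). The gripper opens to 88 mm and grips with 3 to 60 N. Pads are 20 mm wide; open, the fingers measure 115 mm over their backs; the gripper's body (75 mm by 178 mm) begins 61 mm behind the grasp point.
Start: joints at [1.103, 0.423, 1.63, -0, 1.089, -0.019], TCP at [271.146, 563.103, 302.675] pointing down, gripper open.
Joint ranges: [-3, 3], [-0.9, 2.11], [0.09, 2.58], [-1.31, 4.45], [0.11, 2.69], [-2.54, 2.54]. Speed limits (rad/s): [2.39, 2.39, 3.01, 3.14, 3.14, 3.14].

INTERFACE

Orientations are given as a rotation vector (axis times angle).
In Python, from workcell import readout, vision, close_job gives the robot as it stands.
- The arm moves only by the tool servo_tool, never from a script. Its argument "plan" is a list that holds one entry, the list of rows, each a list of 7 numbers: the gripper command: -1 is fully open, 1 is shut, values between are in proportion, then the shift along the world's x, y, z in units of 40 mm (1.0 is 40 mm), then the turn, a rotation vector about the world's x, y, z in units of 5 degrees (1.0 is 5 degrees). A call has 1 to 5 rows; each row shifts and turns the commanded pose from where the row before left it; what a row does not reach is not made up. A row lasts 1/12 s, in which the tool goes at most 41.7 mm and 7.16 degrees, less where a joint would pass 70% of its speed; a pose out of reach is approached as far as the arm can. A call is refused whole if a number of a shift passes 1 or a number of a turn 1, either way. A call with a gripper value outside its range is refused whole. The fingers move at their own pace and stop on an object; the grip force is fixed at half the most. Time passes only in rows, so rows that do not move let the fingers close. It gives the time, the measured TCP pose, the force, the opening and the grip force at its end, in the units of the state.
- readout.get_obs(): the state, without advancing time (a new reading comes with each control period).
- vision.get_image(name): name is "scene" or "top" or "wrist"; returns the picture (480x640x3 uint8, red, green, blue); there is no depth.
- vision.camera_params(name): a dict with "fx", "fy", "cx", "cy" (pixels), "D" ([k1, k2, p1, p2, k3] as OpenCV has them; the pictures are not rectified), "rvec" (rotation vector, rad) and "tvec" (3), from world to camera coordinates, as OpenCV has them; the wrist camera has in their place "hand_eye" (4x4, takes a point from camera to tool coordinates, whose origin is the TCP and whose axes are the flange's). Camera axes: x right, y down, z forward; pixel columns grow to the right and rows downward; lengths in mm; the calibration is good to about 2 mm. A picture is of the moment at which its call begins: read the wrist's pose just before it. camera_params takes no time and is no camera call.
- close_job(): hands the job in; it is judged then, once.
The state is a dict: "t": time; "qpos": joint angles; "qvel": joint speeds; "joint_torque": joint torques, N m; "ee_pos": TCP position; "orientation": TCP orientation; "ft_force": force on the tool from outside, world axes, zero at the start; "moment": the same for the moment, N m; "width": finger opening in mm; "grasp_force": force on a finger pad.
Only numpy, scipy, OpenCV 4.12 (cv2) and the standard library are available. Lean on these libraries where they do the work, as an engineer would, in place of code of your own. Each camera call takes 0.05 s, during which the arm holds its last target. There are 200 camera calls.

TASK

Two small wire baskets of rinsed parts hang on hook stands. Take the one holding the black threaded union and hang it on the free hook above the drip tray, the handle's bar resting in the notches of both prongs, so that it can drain. Carry it level and in one go, without setting it down anywhere, so that the union stays inside, and leave the other basket hanging where it is.

Things in the scene. Friction and masses are not known exactly. Their poses are not given: they have to be found in the camera images.
- basket_a_grip (a point): Basket with the union, on an outer stand: centre of the black grip block (26 x 18 x 36 mm in x, y, z) on its handle; pinch the 18 mm, along y. y runs along the hanging bar, z up. Bar: 8 mm thick, 90 mm long, centre line 43 mm below this point, on an 8 mm stem. Wire basket 90 x 110 x 45 mm; rim 118, underside 163 mm below this point. 0.3 kg. Its x at the start points to its stand's post.
- basket_b_grip (a point): The other basket, alike, with a pale steel ring in it: the same point and axes; leave it. On both, two wires slope from the bar's ends (y = +-45 mm) to the basket's sides, all in the y-z plane: the prongs pass along x through the 75 mm high window between rim and bar. Outer stands have the same hook, height and axes as the drain stand, but no tray.
- drain_stand_notch (a point): Free hook, middle stand (fixed, drip tray at its foot, rim 24 mm high): where the hung bar's centre lies, 190 mm up. Two 8 mm prongs at y = +-18 mm run along x, open front at -x, 14 mm post 85 mm behind (+x). V notches: tips and shoulders 22 mm before and behind the point rise 18 mm above it, post 19 mm. Bring the bar from the front, over 25 mm above the point, then lower it in.
- union_center (a point): Centre (half-way up) of the black threaded union, 59 mm across and 40 mm high, standing loose in the basket to be moved; it stays in there.
Things that resemble listed ones, but are neither listed nor needed, are in the scene too. Leave any red or turquoise look-alike of the part that bears union_center alone.

How it is judged (in metres and radians):
At the end, for the whole second after the job is handed in: Basket with union inside hangs at rest on the drain stand, bar in both notches (grip within 18 mm in x and y of the notch point, 33 to 56 mm above it; upright within 10 degrees, bar square within 11 degrees); the other basket's grip is within 30 mm of its start (x of basket_a_grip in the frame of drain_stand_notch between -0.018 and 0.018 m and y of basket_a_grip in the frame of drain_stand_notch between -0.018 and 0.018 m and z of basket_a_grip in the frame of drain_stand_notch between 0.033 and 0.056 m and angle between basket_a_grip's own z axis and vertical below 0.17 rad and angle between the y axis of basket_a_grip and the y axis of drain_stand_notch, either way round below 0.2 rad and linear speed of basket_a below 0.05 m/s and contact force between basket_a and drain_stand above 0.5 N and x of union_center in the frame of basket_a_grip between -0.04 and 0.04 m and y of union_center in the frame of basket_a_grip between -0.05 and 0.05 m and z of union_center in the frame of basket_a_grip between -0.155 and -0.11 m and distance of basket_b_grip from where it was at the start of the episode below 0.03 m); the robot touches nothing.
It fails at once if the basket is set down or dropped (its grip sinks more than about 30 mm below hanging height) (height (world z) of basket_a_grip below 0.203 m).
It fails at once if the basket is tilted by more than 23 degrees (angle between basket_a_grip's own z axis and vertical above 0.4 rad).
It fails at once if the other basket is displaced by more than 30 mm (distance of basket_b_grip from where it was at the start of the episode above 0.03 m).
It also fails if it takes over 40 s, if anything falls off the work surface, if the arm or the gripper's body presses on something with over 40 N, if the wrist force passes 120 N, or if a joint passes its speed limit or range.

## Working session

There is one attempt and no reset: what is moved stays moved. The work goes in short steps, Python scripts to look and compute and a tool call to move; the robot and the scene stay as the last step left them, time stands still between calls to the robot, and variables do not carry over. Pictures are saved under pics/ and viewed, at most 10 in all, crops included, and the job is handed in when it is done.

Besides the shell and the picture viewer there is one more tool, called after "Request:" in YAML: its name, and indented under it one key for each argument. servo_tool: Moves the arm, as the interface text tells. Its arguments: {"type":"object","properties":{"plan":{"type":"array"}},"required":["plan"]}

```bash
mkdir -p pics
python3 - <<'E'
from workcell import readout, vision
import cv2
o=readout.get_obs();print(o)
for n in("scene","top"):
    cv2.imwrite(f"pics/{n}0.png",vision.get_image(n)[:,:,::-1]);print(vision.camera_params(n))
print(vision.camera_params("wrist"))
E
```

```text
{'t': 0.0, 'qpos': array([ 1.10302001e+00,  4.23846631e-01,  1.63068915e+00, -1.02010761e-05,
        1.08856468e+00, -1.90018300e-02]), 'qvel': array([-1.29101794e-03,  6.90368412e-04,  1.74941918e-03, -5.00474909e-05,
        1.30111056e-04,  6.95594911e-04]), 'joint_torque': array([ 6.49032645e-04, -5.44622576e+01, -2.73671544e+01,  6.43804134e-02,
        2.25727097e-02, -1.06250295e-04]), 'ee_pos': array([270.95021402, 562.73974516, 301.8983118 ]), 'orientation': array([-6.98946317e-01, -3.06249004e+00,  2.30180554e-03]), 'ft_force': array([-0.53560797, -0.18954089,  0.20964074]), 'moment': array([-0.02496289, -0.01854196,  0.02726128]), 'grasp_force': 0.0, 'width': 87.71584826393664}
{'fx': 526.4667247161756, 'fy': 526.4667247161756, 'cx': 326.3991554633831, 'cy': 239.26286626829437, 'D': array([-0.09884657,  0.        ,  0.        ,  0.        ,  0.        ]), 'rvec': array([ 2.08365029, -0.45066941,  0.28603526]), 'tvec': array([-544.21618646,  150.3806277 , 1717.3290454 ])}
{'fx': 493.8043952987783, 'fy': 493.8043952987783, 'cx': 315.340360477287, 'cy': 238.9004248118894, 'D': array([-0.03219929,  0.        ,  0.        ,  0.        ,  0.        ]), 'rvec': array([ 2.13064199, -2.17975009,  0.13660816]), 'tvec': array([-181.68788818,  524.44190128, 1759.70892225])}
{'fx': 343.4363230333786, 'fy': 343.4363230333786, 'cx': 318.88420859213323, 'cy': 240.47061896257028, 'D': array([-0.01888818,  0.        ,  0.        ,  0.        ,  0.        ]), 'hand_eye': array([[-1.37244320e-03, -9.65052818e-01, -2.62051854e-01,
         7.03354189e+01],
       [ 9.99998960e-01, -1.20831408e-03, -7.87458143e-04,
         4.12286437e-01],
       [ 4.43297756e-04, -2.62052662e-01,  9.65053473e-01,
        -8.25472057e+01],
       [ 0.00000000e+00,  0.00000000e+00,  0.00000000e+00,
         1.00000000e+00]])}
```

View pics/scene0.png

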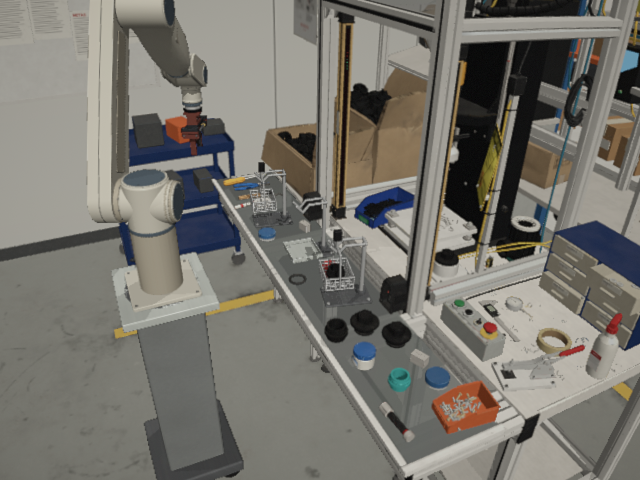

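View pics/top0.png

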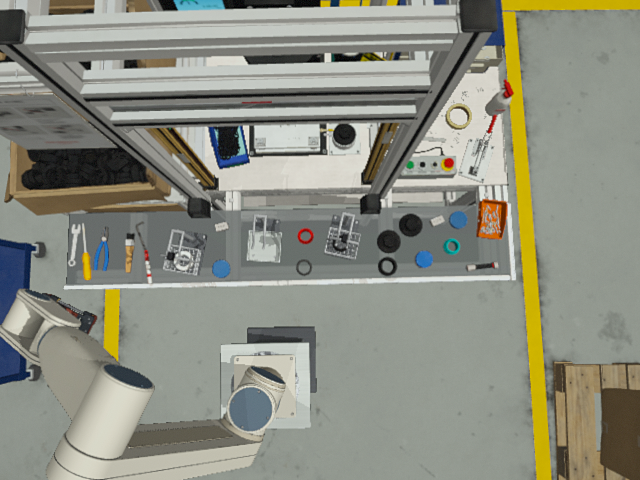

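The ring basket is at about (183,255) in the top picture, the drain tray at (265,238) and the union basket at (342,238). A frame post stands near (370,203). Next I enlarge the union basket and the drain stand.

Run:
```python
import cv2,numpy as np
t=cv2.imread("pics/top0.png");s=cv2.imread("pics/scene0.png")
a=cv2.resize(t[195:285,235:375],(800,514),interpolation=cv2.INTER_CUBIC)
cv2.imwrite("pics/topc.png",a)
b=cv2.resize(s[185:315,270:390],(554,600),interpolation=cv2.INTER_CUBIC)
cv2.imwrite("pics/scenec.png",b)
```

```text
(no output)
```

View pics/topc.png

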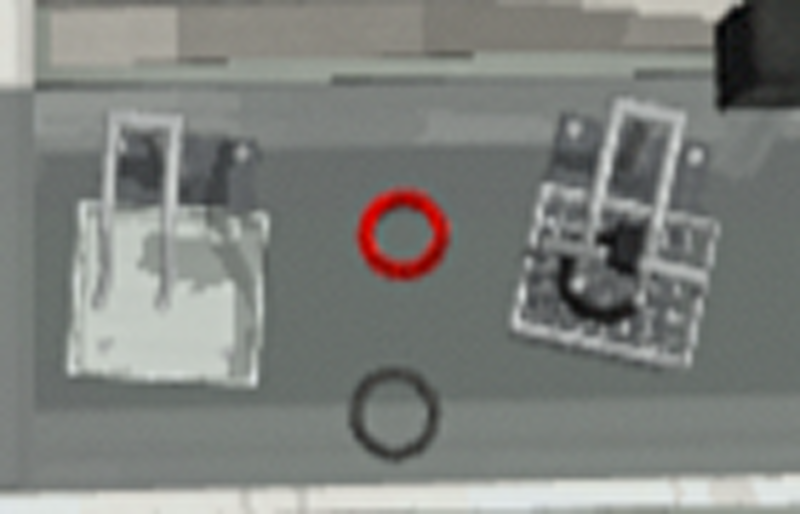

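View pics/scenec.png

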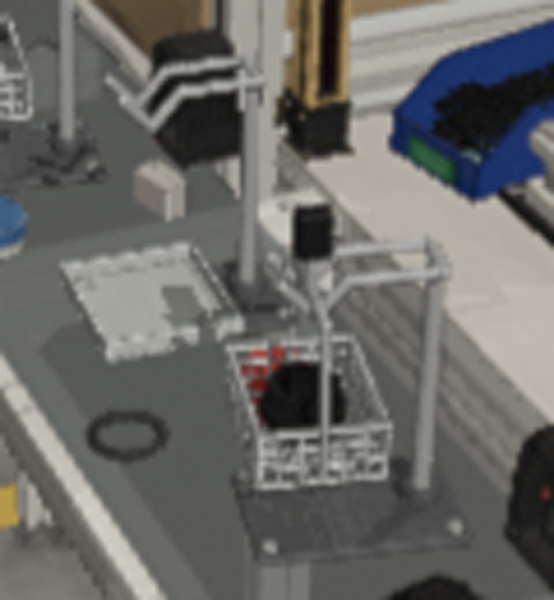

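```bash
cat > h.py <<'E'
import numpy as np,cv2
from scipy.optimize import least_squares
from scipy.spatial.transform import Rotation as R
from workcell import readout,vision
def ext(n,obs=None):
    p=vision.camera_params(n);K=np.array([[p['fx'],0,p['cx']],[0,p['fy'],p['cy']],[0,0,1]])
    if n!='wrist': return K,p['D'],p['rvec'],p['tvec']
    T=np.eye(4);T[:3,:3]=R.from_rotvec(obs['orientation']).as_matrix();T[:3,3]=obs['ee_pos']
    C=np.linalg.inv(T@p['hand_eye']);return K,p['D'],R.from_matrix(C[:3,:3]).as_rotvec(),C[:3,3]
def proj(P,c):
    K,D,r,t=c;return cv2.projectPoints(np.array(P,float).reshape(-1,1,3),r,t,K,D)[0].reshape(-1,2)
def fit(obs_list,z=190.,x0=(500,0,0),freez=False):
    # obs_list: (cam, local pts, pixels); params x,y,yaw of notch-frame
    def res(v):
        c,s=np.cos(v[2]),np.sin(v[2]);M=np.array([[c,-s,0],[s,c,0],[0,0,1]])
        return np.concatenate([(proj(np.array(p,float)@M.T+[v[0],v[1],z if not freez else v[3]],c_)-np.array(u)).ravel() for c_,p,u in obs_list])
    s=least_squares(res,list(x0)+([z] if freez else []),loss='soft_l1',x_scale=[100,100,.3]+([100] if freez else []));return s.x,res(s.x).reshape(-1,2).round(1)
E
python3 - <<'E'
from h import *
tp=ext('top');sc=ext('scene')
T=lambda a:np.array(a)/5.714+[235,195]
S=lambda a:np.array(a)/4.617+[270,185]
print(fit([(tp,[[-22,18,16],[-22,-18,16],[85,18,17],[85,-18,17]],T([[98,303],[163,303],[112,118],[180,120]])),
 (sc,[[-22,18,16],[-22,-18,16],[85,18,17],[85,-18,17],[0,18,-3],[0,-18,-3]],S([[110,80],[127,100],[248,65],[258,85],[130,105],[152,128]]))]))
print(fit([(tp,[[85,18,17],[85,-18,17],[0,45,0],[0,-45,0],[0,0,50]],T([[617,103],[683,115],[548,245],[704,273],[622,247]])),
 (sc,[[85,-18,17],[0,0,43]],S([[440,268],[313,232]]))]))
E
```

```text
(array([ 4.95186014e+02, -9.29188766e+00, -8.56858041e-02]), array([[ 1.1, -0.7],
       [ 0.6,  0. ],
       [ 1.1, -0.5],
       [ 0.1, -0.2],
       [-0.9, -0.2],
       [-1.4,  0.2],
       [-1.3, -1.5],
       [ 0.1, -1.3],
       [ 1. , -1.6],
       [-0.6, -1.9]]))
(array([ 4.94232415e+02, -2.88401797e+02, -1.98299114e-01]), array([[ 0.3,  0.2],
       [-0.5, -0. ],
       [-0.2, -0.2],
       [-0.7, -0.4],
       [ 1.1, -0.2],
       [ 0.3,  0.3],
       [-0.9,  0.5]]))
```

Request:
servo_tool:
  plan:
    - [[-1,0.25,-0.5,0.5,0,0,0.26],[-1,0.25,-0.9,0.5,0,0,0.26],[-1,0.25,-0.9,0.5,0,0,0.26],[-1,0.25,-0.9,0.5,0,0,0.26],[-1,0.25,-0.9,0.5,0,0,0.26]]

```text
t: 0.52
ee_pos: [320.4, 399.8, 401.6]
orientation: [-0.522, -3.098, 0.002]
ft_force: [0.4, 0.7, 0.8]
width: 87.7
grasp_force: 0.0
```

Request:
servo_tool:
  plan:
    - [[-1,0.25,-0.9,0,0,0,0.26],[-1,0.25,-0.9,0,0,0,0.26],[-1,0.25,-0.9,0,0,0,0.26],[-1,0.25,-0.9,0,0,0,0.26],[-1,0.25,-0.9,0,0,0,0.26]]

```text
t: 0.93
ee_pos: [370.3, 219.7, 401.2]
orientation: [0.345, 3.123, -0.0]
ft_force: [1.9, 0.1, 0.4]
width: 87.6
grasp_force: 0.0
```

Request:
servo_tool:
  plan:
    - [[-1,0.25,-0.9,0,0,0,0.26],[-1,0.25,-0.9,0,0,0,0.26],[-1,0.25,-0.9,0,0,0,0.26],[-1,0.25,-0.9,0,0,0,0.26],[-1,0.25,-0.9,0,0,0,0.26]]

```text
t: 1.35
ee_pos: [420.3, 39.7, 401.3]
orientation: [0.168, 3.137, 0.0]
ft_force: [1.0, 0.2, -0.2]
width: 87.8
grasp_force: 0.0
```

Request:
servo_tool:
  plan:
    - [[-1,0.25,-0.3,0,0,0,0.26],[-1,0,0,0,0,0,0],[-1,0,0,0,0,0,0]]

```text
t: 1.6
ee_pos: [430.4, 29.0, 401.0]
orientation: [-0.139, -3.138, -0.0]
ft_force: [0.1, -0.1, 0.6]
width: 87.8
grasp_force: 0.0
```

Run:
```python
from h import *
o=readout.get_obs();im=vision.get_image('wrist');np.save('w1.npy',np.r_[o['ee_pos'],o['orientation']])
print(o['t'],o['ee_pos'],o['orientation'],o['qpos'])
cv2.imwrite('pics/w1.png',im[:,:,::-1])
```

```text
1.6 [430.39900966  28.97700684 401.00175195] [-1.39282621e-01 -3.13758468e+00 -3.35351817e-04] [ 3.94803818e-02  1.01996235e-02  1.92405905e+00  3.09821581e-04
  1.20823087e+00 -1.44270087e+00]
```

View pics/w1.png

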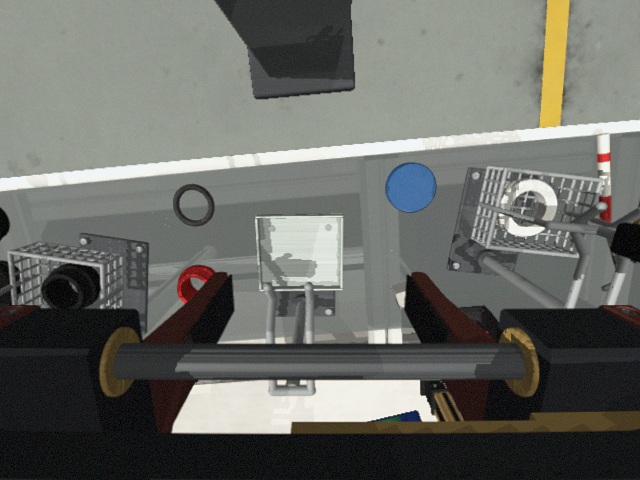

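The wrist view shows the prong tips at (269,287) and (309,285), and their back corners at (273,390) and (313,390). The union basket is at the left edge.

Run:
```python
from h import *
tp=ext('top');sc=ext('scene');w=np.load('w1.npy');wc=ext('wrist',dict(ee_pos=w[:3],orientation=w[3:]))
T=lambda a:np.array(a)/5.714+[235,195]
S=lambda a:np.array(a)/4.617+[270,185]
L=[[-22,18,16],[-22,-18,16],[85,18,17],[85,-18,17]]
A=(wc,L,[[309,286],[269,287],[313,390],[273,390]])
B=(tp,L,T([[98,303],[163,303],[112,118],[180,120]]))
C=(sc,L,S([[110,80],[127,100],[248,65],[258,85]]))
for l in([A],[A,B],[A,B,C]):print(fit(l))
```

```text
(array([ 4.95490635e+02, -2.91961168e+00, -7.65228591e-02]), array([[ 0.7, -0.4],
       [-0.7, -0.9],
       [-1. ,  0.7],
       [ 1.1,  1.1]]))
(array([ 4.95313324e+02, -3.26410492e+00, -7.89843203e-02]), array([[ 0.3, -0.5],
       [-1.1, -1.1],
       [-1.6,  0.6],
       [ 0.5,  0.9],
       [-0.7, -0.6],
       [-1.2, -0. ],
       [-0.9, -0.5],
       [-1.9, -0.2]]))
(array([ 4.95600161e+02, -3.51576006e+00, -8.00707612e-02]), array([[ 0.1, -0.2],
       [-1.3, -0.8],
       [-1.9,  0.9],
       [ 0.2,  1.1],
       [-0.7, -0.7],
       [-1.1, -0.1],
       [-0.8, -0.6],
       [-1.8, -0.3],
       [-1.4, -0.9],
       [-1.9, -0.6],
       [-2. , -2.3],
       [-0.5, -2.1]]))
```

Request:
servo_tool:
  plan:
    - [[-1,-0.085,-0.88,0,0,0,-0.142],[-1,-0.085,-0.88,0,0,0,-0.142],[-1,-0.085,-0.88,0,0,0,-0.142],[-1,-0.085,-0.88,0,0,0,-0.142],[-1,-0.085,-0.88,0,0,0,-0.142]]

```text
t: 2.07
ee_pos: [413.0, -146.4, 401.4]
orientation: [0.229, 3.133, 0.0]
ft_force: [0.8, -0.3, 0.5]
width: 88.1
grasp_force: 0.0
```

Request:
servo_tool:
  plan:
    - [[-1,-0.085,-0.88,0,0,0,-0.142],[-1,-0.085,-0.88,0,0,0,-0.142],[-1,-0.085,-0.88,0,0,0,-0.142],[-1,-0.085,-0.88,0,0,0,-0.142],[-1,0,0,0,0,0,0]]

```text
t: 2.48
ee_pos: [400.0, -290.4, 401.3]
orientation: [0.313, 3.126, -0.003]
ft_force: [-0.5, 0.1, -0.3]
width: 87.6
grasp_force: 0.0
```

Request:
servo_tool:
  plan:
    - [[-1,0,0,0,0,0,0]]

```text
t: 2.57
ee_pos: [400.0, -287.2, 400.9]
orientation: [-0.312, -3.125, -0.001]
ft_force: [0.0, 0.8, -0.8]
width: 87.7
grasp_force: 0.0
```

Run:
```python
from h import *
o=readout.get_obs();im=vision.get_image('wrist');np.save('w2.npy',np.r_[o['ee_pos'],o['orientation']])
print(o['t'],o['ee_pos'],o['orientation'],o['qpos'])
cv2.imwrite('pics/w2.png',im[:,:,::-1])
```

```text
2.5667 [ 399.95491172 -287.20905083  400.92714347] [-3.11532365e-01 -3.12537570e+00 -1.32753813e-03] [-6.47102571e-01  1.15252359e-01  1.81049512e+00  3.64869825e-04
  1.21690736e+00 -2.01932512e+00]
```

View pics/w2.png

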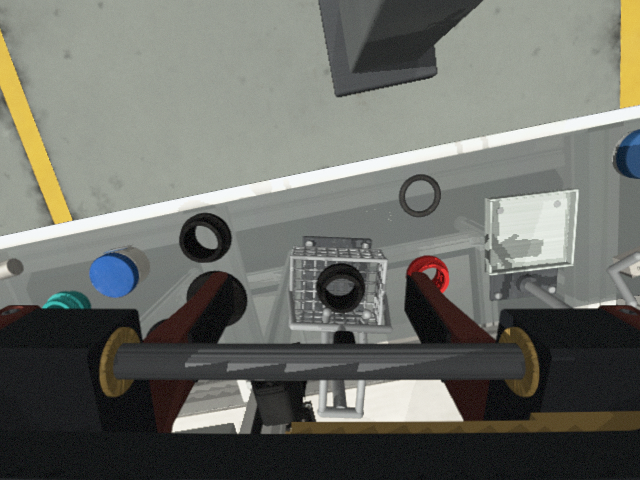

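Run:
```python
from h import *
tp=ext('top');sc=ext('scene');w=np.load('w2.npy');wc=ext('wrist',dict(ee_pos=w[:3],orientation=w[3:]))
T=lambda a:np.array(a)/5.714+[235,195]
S=lambda a:np.array(a)/4.617+[270,185]
A=(wc,[[85,18,17],[85,-18,17],[0,45,0],[0,-45,0]],[[361,412],[321,415],[388,326],[284,328]])
B=(tp,[[85,18,17],[85,-18,17],[0,45,0],[0,-45,0],[0,0,50]],T([[617,103],[683,115],[548,245],[704,273],[622,247]]))
C=(sc,[[85,-18,17],[0,0,43]],S([[440,268],[313,232]]))
for l in([A],[A,B],[A,B,C]):
    v,r=fit(l);print(v,r.tolist())
c,s=np.cos(v[2]),np.sin(v[2])
print(proj([v[0],v[1],251],wc),proj([v[0]-13*c,v[1]-13*s,251],wc))
def ray(c,u,z):
    K,D,r,t=c;M=cv2.Rodrigues(np.array(r))[0];q=cv2.undistortPoints(np.array([[u]],float),K,D)[0,0];d=M.T@[q[0],q[1],1];o=-M.T@t;return (o+d*(z-o[2])/d[2]).round()
for z in(0,100,300):print(z,ray(wc,(270,385),z),ray(tp,(370,210),z),ray(sc,(425,310),z),ray(sc,(435,150),z))
```

```text
[ 4.96072393e+02 -2.87642162e+02 -1.69049317e-01] [[-1.7, 1.4], [1.3, -0.6], [-2.2, -0.6], [7.2, 0.1]]
[ 4.95571726e+02 -2.88466825e+02 -1.67781020e-01] [[-2.5, 1.1], [0.4, -0.8], [-3.2, -0.9], [6.3, -0.1], [-0.5, -0.1], [-1.2, -0.7], [-0.3, -0.2], [-0.7, -1.2], [1.1, -0.6]]
[ 4.95595920e+02 -2.88353791e+02 -1.68934290e-01] [[-2.5, 1.2], [0.5, -0.8], [-3.0, -0.9], [6.4, -0.2], [-0.5, -0.2], [-1.2, -0.7], [-0.3, -0.2], [-0.7, -1.2], [1.0, -0.6], [0.6, -0.3], [-0.4, 0.4]]
[[341.75800468 365.70007289]] [[341.5395154  351.09423706]]
0 [ 686. -428.    0.] [ 628. -400.    0.] [ 728. -456.    0.] [1552.  653.    0.]
100 [ 613. -396.  100.] [ 610. -388.  100.] [ 646. -555.  100.] [1390.  447.  100.]
300 [ 466. -332.  300.] [ 573. -365.  300.] [ 483. -752.  300.] [1067.   36.  300.]
```

Request:
servo_tool:
  plan:
    - [[-1,0.8,-0.01,0,0,0,0.24],[-1,0.8,-0.01,0,0,0,0],[-1,0.79,-0.01,0,0,0,0],[-1,0,0,-0.6,0,0,0],[-1,0,0,-0.6,0,0,0]]

```text
t: 3.03
ee_pos: [498.1, -286.1, 353.8]
orientation: [0.27, 3.127, -0.002]
ft_force: [0.3, -0.6, 0.1]
width: 87.8
grasp_force: 0.0
```

Request:
servo_tool:
  plan:
    - [[-1,0,0,-0.5,0,0,0],[-1,0,0,-0.4,0,0,0],[-1,0,0,-0.3,0,0,0],[-1,0,0,-0.2,0,0,0],[-1,0,0,0,0,0,0]]

```text
t: 3.45
ee_pos: [495.2, -286.9, 296.0]
orientation: [-0.274, -3.127, -0.002]
ft_force: [-0.2, 0.0, -0.3]
width: 88.1
grasp_force: 0.0
```

Run:
```python
from h import *
o=readout.get_obs();im=vision.get_image('wrist')
print(o['t'],o['ee_pos'],o['orientation'],o['qpos'],o['ft_force'])
s=vision.get_image('scene')
a=cv2.resize(im[160:480],(800,400));b=cv2.resize(s[150:330,250:430],(200,200))
b=cv2.resize(s[190:320,250:430],(275,199),interpolation=cv2.INTER_CUBIC)
c=np.zeros((600,800,3),np.uint8);c[:400]=a;c[400:599,:275]=b
cv2.imwrite('pics/w3.png',c[:,:,::-1])
```

```text
3.45 [ 495.22698341 -286.87519744  295.95871946] [-2.73989069e-01 -3.12729701e+00 -2.02274438e-03] [-5.45891642e-01  3.55269079e-01  1.75275742e+00  1.51882971e-04
  1.03621293e+00 -1.94198760e+00] [-0.20498843  0.02011906 -0.32251923]
```

View pics/w3.png

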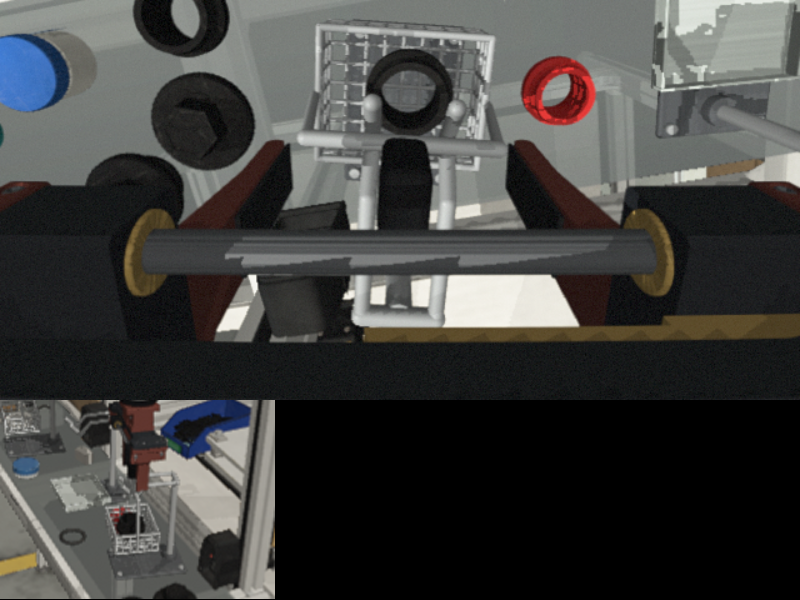

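The grip block is centred between the fingers at (406,190). The bar runs from (300,137) to (505,150), about 3° off the tool's closing line, so I turn the tool a little and close.

Request:
servo_tool:
  plan:
    - [[-1,0,-0.03,-0.03,0,0,-0.5],[0.2,0,0,0,0,0,0],[0.6,0,0,0,0,0,0],[0.8,0,0,0,0,0,0],[1,0,0,0,0,0,0]]

```text
t: 3.97
ee_pos: [495.6, -289.8, 296.7]
orientation: [0.344, 3.122, -0.001]
ft_force: [-0.1, 0.0, 0.8]
width: 64.6
grasp_force: 0.0
```

Request:
servo_tool:
  plan:
    - [[1,0,0,0,0,0,0],[1,0,0,0,0,0,0],[1,0,0,0,0,0,0],[1,0,0,0,0,0,0],[1,0,0,0,0,0,0]]

```text
t: 4.38
ee_pos: [495.5, -289.7, 296.1]
orientation: [-0.345, -3.123, -0.0]
ft_force: [-0.3, -0.5, 0.1]
width: 31.5
grasp_force: 0.0
```

Request:
servo_tool:
  plan:
    - [[1,0,0,0,0,0,0],[1,0,0,0,0,0,0],[1,0,0,0,0,0,0],[1,0,0,0,0,0,0],[1,0,0,0,0,0,0]]

```text
t: 4.8
ee_pos: [495.6, -289.8, 296.1]
orientation: [0.345, 3.122, -0.0]
ft_force: [0.9, 1.4, -0.1]
width: 17.9
grasp_force: 30.0
```

Request:
servo_tool:
  plan:
    - [[1,0,0,0.1,0,0,0],[1,0,0,0.2,0,0,0],[1,0,0,0.25,0,0,0],[1,0,0,0.25,0,0,0],[1,0,0,0.15,0,0,0]]

```text
t: 5.22
ee_pos: [495.9, -290.0, 336.1]
orientation: [0.345, 3.121, -0.001]
ft_force: [0.5, 0.7, -2.6]
width: 18.0
grasp_force: 30.0
```

Request:
servo_tool:
  plan:
    - [[1,0,0,0,0,0,0],[1,0,0,0,0,0,0]]

```text
t: 5.38
ee_pos: [495.6, -289.8, 334.8]
orientation: [0.345, 3.121, -0.001]
ft_force: [0.6, 0.4, -3.1]
width: 18.2
grasp_force: 30.0
```

Request:
servo_tool:
  plan:
    - [[1,-0.1,0.02,0,0,0,0],[1,-0.2,0.04,0,0,0,0],[1,-0.3,0.06,0,0,0,0],[1,-0.35,0.07,0,0,0,0],[1,-0.35,0.07,0,0,0,0]]

```text
t: 5.8
ee_pos: [441.7, -278.7, 333.5]
orientation: [-0.345, -3.121, -0.001]
ft_force: [-0.3, -0.1, -2.7]
width: 17.8
grasp_force: 30.0
```

Request:
servo_tool:
  plan:
    - [[1,-0.3,0.06,0,0,0,0],[1,-0.2,0.04,0,0,0,0],[1,-0.1,0.02,0,0,0,0],[1,0,0,0,0,0,0],[1,0,0,0,0,0,0]]

```text
t: 6.22
ee_pos: [419.7, -274.7, 334.4]
orientation: [0.345, 3.122, -0.001]
ft_force: [0.7, -0.0, -3.4]
width: 18.0
grasp_force: 30.0
```

Run:
```python
from h import *
o=readout.get_obs();im=vision.get_image('wrist')
print(o['t'],o['ee_pos'],o['orientation'],o['ft_force'],o['moment'])
s=vision.get_image('scene')
a=cv2.resize(im[160:480],(800,400))
b=cv2.resize(s[190:320,250:430],(275,199),interpolation=cv2.INTER_CUBIC)
c=np.zeros((600,800,3),np.uint8);c[:400]=a;c[400:599,:275]=b
cv2.imwrite('pics/w4.png',c[:,:,::-1])
```

```text
6.2167 [ 419.66097777 -274.68751527  334.39806107] [ 3.45235961e-01  3.12167551e+00 -6.07509264e-04] [ 0.67875921 -0.02166747 -3.42182242] [-0.01053333 -0.00198304  0.02069461]
```

View pics/w4.png

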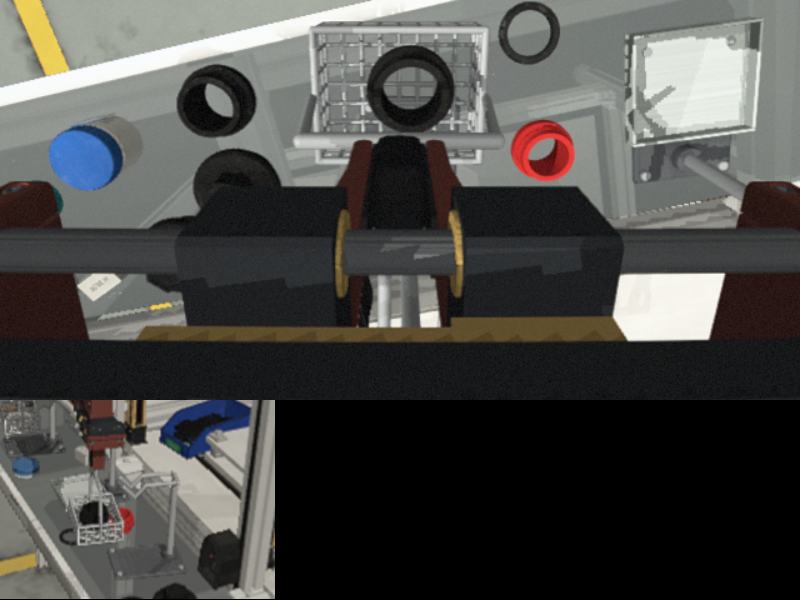

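Request:
servo_tool:
  plan:
    - [[1,-0.015,0.2,0,0,0,0.13],[1,-0.015,0.4,0,0,0,0.13],[1,-0.015,0.6,0,0,0,0.13],[1,-0.015,0.7,0,0,0,0.13],[1,-0.015,0.7,0,0,0,0.13]]

```text
t: 6.73
ee_pos: [416.5, -169.2, 334.0]
orientation: [-0.256, -3.131, -0.0]
ft_force: [0.6, -0.7, -3.7]
width: 18.1
grasp_force: 30.0
```

Request:
servo_tool:
  plan:
    - [[1,-0.015,0.7,0,0,0,0.13],[1,-0.015,0.7,0,0,0,0.13],[1,-0.015,0.7,0,0,0,0.13],[1,-0.015,0.7,0,0,0,0.13],[1,-0.015,0.6,0,0,0,0.13]]

```text
t: 7.15
ee_pos: [413.2, -32.4, 334.2]
orientation: [0.165, 3.137, 0.001]
ft_force: [-0.0, 0.4, -2.7]
width: 17.7
grasp_force: 30.0
```

Request:
servo_tool:
  plan:
    - [[1,0,0.4,0,0,0,0.13],[1,0,0.3,0,0,0,0.13],[1,0,0.14,0,0,0,0],[1,0,0.1,0,0,0,0],[1,0,0,0,0,0,0]]

```text
t: 7.57
ee_pos: [413.5, 3.6, 334.1]
orientation: [-0.13, -3.139, -0.0]
ft_force: [0.2, -0.2, -3.3]
width: 17.8
grasp_force: 30.0
```

Run:
```python
from h import *
o=readout.get_obs();wc=ext('wrist',o)
print(o['t'],o['ee_pos'],o['orientation'],o['ft_force'],o['moment'])
M=R.from_rotvec(o['orientation']).as_matrix()
for p in([0,0,106],[0,45,106],[0,-45,106],[8,0,106]):print(p,proj(M@p+o['ee_pos'],wc))
a=vision.get_image('wrist')[160:480];s=vision.get_image('scene')[170:300,230:390]
c=np.zeros((600,800,3),np.uint8);c[:400]=cv2.resize(a,(800,400));c[400:600,:246]=cv2.resize(s,(246,200),interpolation=cv2.INTER_CUBIC)
cv2.imwrite('pics/w5.png',c[:,:,::-1])
```

```text
7.5667 [413.50881682   3.63186298 334.10901389] [-1.30395983e-01 -3.13886043e+00 -8.18737999e-05] [ 0.18609279 -0.19313065 -3.30388467] [ 0.10947649 -0.00736701  0.05471158]
[0, 0, 106] [[319.21237595 272.0549598 ]]
[0, 45, 106] [[396.27432582 271.94126523]]
[0, -45, 106] [[242.18097099 272.1084278 ]]
[8, 0, 106] [[319.19687089 259.019013  ]]
```

View pics/w5.png

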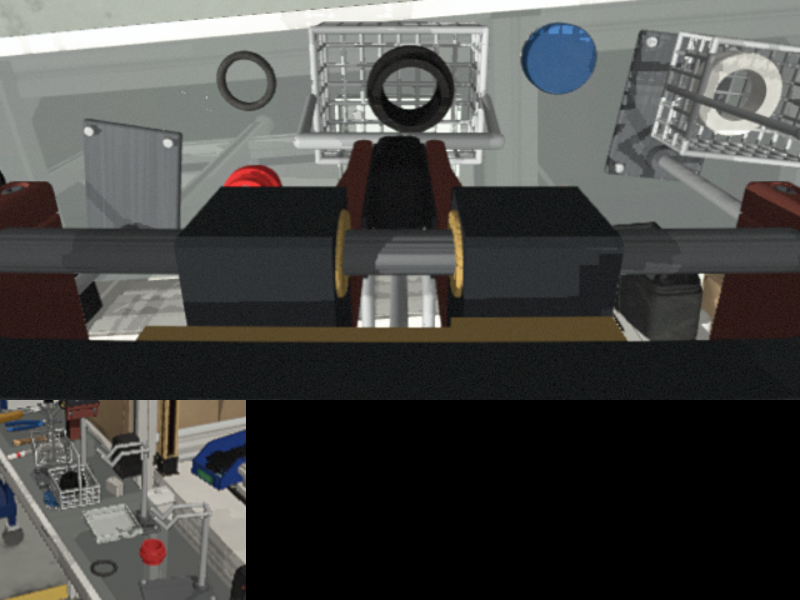

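The prongs show at (368,300) and (430,300), centred under the tool. The union is in the basket and the basket hangs level. Moving forward over the notches.

Request:
servo_tool:
  plan:
    - [[1,0.1,-0.02,0,0,0,0],[1,0.2,-0.02,0,0,0,0],[1,0.3,-0.02,0,0,0,0],[1,0.35,-0.02,0,0,0,0],[1,0.35,-0.02,0,0,0,0]]

```text
t: 8.08
ee_pos: [467.2, -1.4, 334.2]
orientation: [0.133, 3.138, -0.0]
ft_force: [-0.4, -0.7, -3.4]
width: 17.8
grasp_force: 30.0
```

Request:
servo_tool:
  plan:
    - [[1,0.3,-0.02,0,0,0,0],[1,0.25,-0.02,0,0,0,0],[1,0.13,-0.02,0,0,0,0],[1,0.05,-0.02,0,0,0,0],[1,0,0,0,0,0,0]]

```text
t: 8.5
ee_pos: [494.9, -4.2, 333.9]
orientation: [-0.132, -3.138, 0.0]
ft_force: [-0.5, 0.1, -2.9]
width: 17.7
grasp_force: 30.0
```

Request:
servo_tool:
  plan:
    - [[1,0,0,-0.1,0,0,0],[1,0,0,-0.2,0,0,0],[1,0,0,-0.2,0,0,0],[1,0,0,-0.15,0,0,0],[1,0,0,-0.1,0,0,0]]

```text
t: 8.92
ee_pos: [493.9, -4.0, 302.8]
orientation: [-0.132, -3.137, -0.0]
ft_force: [-0.1, 0.2, -2.8]
width: 17.9
grasp_force: 30.0
```

Request:
servo_tool:
  plan:
    - [[1,0,0,-0.05,0,0,0],[1,0,0,-0.05,0,0,0],[1,0,0,-0.03,0,0,0],[1,0,0,-0.03,0,0,0],[1,0,0,0,0,0,0]]

```text
t: 9.33
ee_pos: [495.1, -4.1, 297.9]
orientation: [0.132, 3.138, -0.0]
ft_force: [1.6, -0.6, -3.4]
width: 18.3
grasp_force: 30.0
```

Request:
servo_tool:
  plan:
    - [[1,0,0,-0.03,0,0,0],[1,0,0,-0.03,0,0,0],[1,0,0,0,0,0,0]]

```text
t: 9.58
ee_pos: [496.0, -4.2, 296.2]
orientation: [0.132, 3.135, -0.0]
ft_force: [4.4, -0.8, 0.4]
width: 18.2
grasp_force: 30.0
```

Request:
servo_tool:
  plan:
    - [[1,0.04,0,0,0,0,0],[1,0.03,0,-0.02,0,0,0],[1,0,0,0,0,0,0]]

```text
t: 9.83
ee_pos: [497.3, -4.2, 295.5]
orientation: [-0.131, -3.138, 0.0]
ft_force: [-3.4, -0.2, 12.4]
width: 17.8
grasp_force: 30.0
```

The wrist force shows the bar seated in the notches. Opening.

Request:
servo_tool:
  plan:
    - [[1,-0.01,0,0.03,0,0,0],[0.4,0,0,0,0,0,0],[0,0,0,0,0,0,0],[-0.4,0,0,0,0,0,0],[-0.6,0,0,0,0,0,0]]

```text
t: 10.25
ee_pos: [496.8, -4.0, 295.4]
orientation: [-0.132, -3.138, -0.0]
ft_force: [-0.7, -0.1, -0.3]
width: 41.0
grasp_force: 0.0
```

Request:
servo_tool:
  plan:
    - [[-0.6,0,0,0,0,0,0],[-0.6,0,0,0,0,0,0],[-0.6,0,0,0,0,0,0],[-0.6,0,0,0,0,0,0],[-0.6,0,0,0,0,0,0]]

```text
t: 10.67
ee_pos: [497.1, -4.1, 295.7]
orientation: [-0.132, -3.139, 0.0]
ft_force: [-0.1, 0.4, 0.0]
width: 69.7
grasp_force: 0.0
```

Retreating straight up, then back.

Request:
servo_tool:
  plan:
    - [[-0.6,0,0,0.2,0,0,0],[-0.6,0,0,0.4,0,0,0],[-0.6,0,0,0.6,0,0,0],[-0.6,0,0,0.6,0,0,0],[-0.6,0,0,0.6,0,0,0]]

```text
t: 11.08
ee_pos: [496.9, -4.1, 393.3]
orientation: [0.132, 3.139, -0.0]
ft_force: [0.1, 0.3, -0.5]
width: 70.2
grasp_force: 0.0
```

Request:
servo_tool:
  plan:
    - [[-0.6,-0.5,0,0.2,0,0,0],[-0.6,-0.8,0,0,0,0,0],[-0.6,-0.8,0,0,0,0,0],[-0.6,0,0,0,0,0,0],[-0.6,0,0,0,0,0,0]]

```text
t: 11.5
ee_pos: [412.2, -4.0, 400.6]
orientation: [0.132, 3.137, -0.0]
ft_force: [0.0, -0.4, 0.7]
width: 70.5
grasp_force: 0.0
```

Request:
servo_tool:
  plan:
    - [[-0.6,0,0,0,0,0,0],[-0.6,0,0,0,0,0,0],[-0.6,0,0,0,0,0,0],[-0.6,0,0,0,0,0,0],[-0.6,0,0,0,0,0,0]]

```text
t: 11.92
ee_pos: [413.5, -4.1, 399.5]
orientation: [-0.132, -3.138, -0.0]
ft_force: [-0.5, -0.1, -0.5]
width: 70.7
grasp_force: 0.0
```

Run:
```python
from h import *
o=readout.get_obs();print(o['t'],o['ee_pos'],o['ft_force'])
a=vision.get_image('wrist')[160:480];s=vision.get_image('scene')[170:300,230:390]
c=np.zeros((600,800,3),np.uint8);c[:400]=cv2.resize(a,(800,400));c[400:600,:246]=cv2.resize(s,(246,200),interpolation=cv2.INTER_CUBIC)
cv2.imwrite('pics/w6.png',c[:,:,::-1])
```

```text
11.9167 [413.54792511  -4.08728897 399.50496118] [-0.45826965 -0.14911763 -0.46831352]
```

View pics/w6.png

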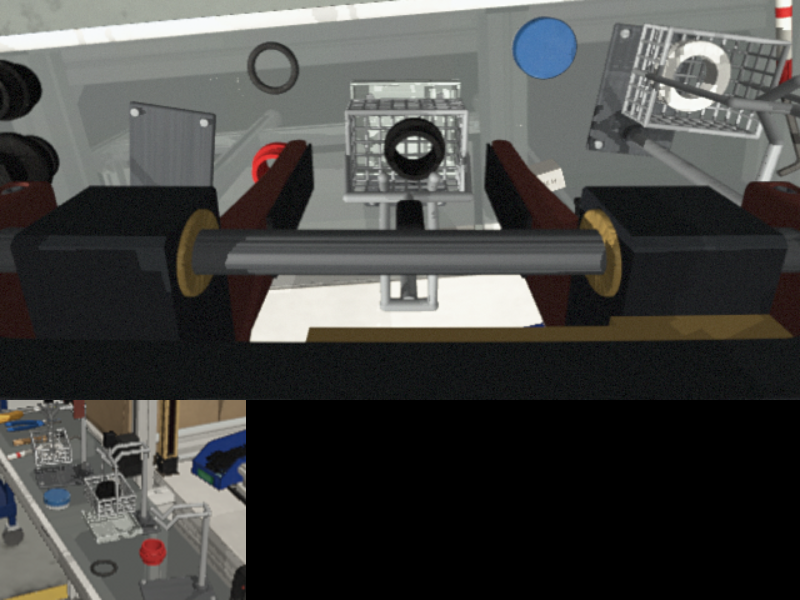

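The basket hangs square on the drain hook, with the bar near (408,197) across both prongs and the union inside at (414,148). The gripper is clear and the other basket hasn't moved.

```bash
python3 -c "
from workcell import close_job
print(close_job())"
```

```text
the job is handed in; nothing more can be done
None
```

The basket with the black union now hangs on the drain stand with its bar in both notches and the union inside; the other basket was left where it was, and the job was handed in at about 12 s, with no verdict returned.

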